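# Show the heating step at the lab hob

## Robot

A 6-joint arm with a two-finger parallel gripper is mounted at the origin on the work surface. World frame = base frame: x ahead of the robot, y to its left, z up, the work surface at z = 0. Lengths are in m, angles in rad, forces in N, time in s.
With the tool pointing down it reaches from about 0.375 to 0.975 m from the base axis. Payload 3.8 kg.
Tool frame: the origin (TCP) lies between the finger pads, 19 mm behind the fingertips; this is the grasp point; z points along the fingers, y is the direction in which the jaws open and shut (so a half turn about z gives the same grasp; the last joint's range is limited). The gripper opens to 85 mm and grips with 20 to 120 N. Pads are 22 mm wide; open, the fingers measure 114 mm over their backs; the gripper's body (76 mm by 85 mm) begins 54 mm behind the grasp point. The pads swing forward as they close: fully open they stand 13 mm farther back than shut.
Start: joints at [-1.277, 0.264, 1.604, -0, 1.274, -0.037], TCP at [0.219, -0.638, 0.25] pointing down, gripper open.
Joint ranges: [-2.63, 2.63], [-0.94, 2.18], [0.31, 2.57], [-1.31, 4.45], [0, 2.66], [-2.55, 2.55]. Speed limits (rad/s): [2.57, 2.57, 3.14, 3.14, 3.14, 3.14].

## Interface

Orientations are given as a rotation vector (axis times angle).
In Python, from workcell import bot gives the robot as it stands.
- The arm moves only by the tool drive_tool, never from a script. Its argument "deltas" is a list of rows, each an object with "hand": the opening, from 0 (shut) to 1 (fully open); "offset": the shift along the world's x, y, z in cm, a list of three; "angular": the turn, a rotation vector about the world's x, y, z in degrees, a list of three. A call has 1 to 8 rows; each row is the pose to reach, as a shift and turn from the pose commanded when the call began; what a row does not reach only later rows make up. A row lasts 1/8 s, in which the tool goes at most 62.5 mm and 10.7 degrees, less where a joint would pass 70% of its speed; a pose out of reach is approached as far as the arm can. A call with a gripper value outside its range is refused whole. The fingers move at their own pace and stop on an object; "force" is the grip in N (left out, the last holds). Time passes only in rows, so rows that repeat a pose let the fingers close. It gives the time, the measured TCP pose, the force and the opening at its end, in the units of the state.
- bot.read_state(): the state, without advancing time (a new reading comes with each control period).
- bot.read_camera(name): name is "side" or "top" or "wrist"; returns a dict with "frame" (480x640x3 uint8, blue, green, red), "mtx" (3x3 intrinsics, pixels), "k1" (the pictures are not rectified: a ray, as slopes to the right and down, at radius r is drawn at 1 + k1 r^2 times it, then the intrinsics apply), "R" (3x3) and "t" (3): a world point X has camera coordinates R X + t. Camera axes: x right, y down, z forward; pixel columns grow to the right and rows downward; lengths in m; the calibration is good to about 2 mm. A picture is of the moment at which its call begins. There is no depth.
- bot.finish_job(): hands the job in, once; it reports no verdict.
The state is a dict: "time": time; "q": joint angles; "joint_vel": joint speeds; "joint_torque": joint torques, N m; "tool_pos": TCP position; "tcp_rot": TCP orientation; "wrist_force": force on the tool from outside, world axes, zero at the start; "torque": the same for the moment, N m; "width": opening from 0.0 (shut) to 1.0 (fully open).
Only numpy, scipy, OpenCV 4.12 (cv2) and the standard library are available. Lean on these libraries where they do the work, as an engineer would, in place of code of your own. Each camera call takes 0.05 s, during which the arm holds its last target. There are 200 camera calls.

## Task

Show the student the next heating step: with the fingertips, point down at the middle-sized of the three steel beakers in the tray from just above its mouth (two or three centimetres) and stay there for two seconds, then point in the same way at the centre of the heating ring on the hob's glass for two seconds, each time without touching. Then switch the hob on by pressing its round power button, at the left end of the control strip as seen from the robot, fully in, and move clear. Do not touch any beaker or the glass, point at no other beaker, and leave the heat knob and everything else as they are.

Things in the scene. Friction and masses are not known exactly. Their poses are not given: they have to be found in the camera images.
- beaker_small: The smallest of three plain round stainless steel beakers standing in the tray, 44 mm across and 50 mm tall, open at the top, loose. Origin at the centre of its underside, z up
- beaker_middle: The middle-sized of three plain round stainless steel beakers standing in the tray, 58 mm across and 75 mm tall, open at the top, loose. Origin at the centre of its underside, z up
- beaker_large: The largest of three plain round stainless steel beakers standing in the tray, 74 mm across and 100 mm tall, open at the top, loose. Origin at the centre of its underside, z up
- beaker_small_rim (a point): Centre of the mouth of the smallest beaker, 50 mm above its underside; z up
- beaker_middle_rim (a point): Centre of the mouth of the middle-sized beaker, 75 mm above its underside; z up
- beaker_large_rim (a point): Centre of the mouth of the largest beaker, 100 mm above its underside; z up
- tray: White enamel tray with a dark blue rim, 200 x 310 mm, 24 mm deep, floor 4 mm thick. Origin at the centre of its underside on the bench, x across its short side. The three beakers stand in a row along its length (y), about 100 mm apart, in any order, with the spatula lying in front of them (-x). The tray and the hob may each be on the left or the right
- hob: Portable electric hob, 260 x 300 mm, 60 mm high, fixed: white body, black glass top, aluminium control strip 70 mm wide along its front (-x) edge, towards the robot. Origin at the centre of its underside on the bench, y to its left as seen from the robot. The strip's top is 60 mm above the bench
- hob_glass: The hob's black glass plate, 186 x 296 mm, its upper face 60 mm above the bench. Origin at the centre of the plate's underside, 54 mm above the bench. It must not be touched
- ring_centre (a point): Centre of the thin grey heating ring (150 mm across) drawn on the glass, with a small grey dot, on the glass surface; z up. It lies 36 mm behind (+x) the hob's origin
- power (a joint): The hob's power button: plain grey round flat-topped push button, 28 mm across, at the left end (as seen from the robot, the hob's +y) of the control strip, 93 mm in front of (-x) and 85 mm left of the hob's origin. 0 = out (off), top 10 mm above the strip; 0.006 m = fully pressed in (on), top still 4 mm above the strip. Resists with about 4 N, without a spring: it stays where it is pushed
- power_top (a point): Centre of the top face of the power button (moves down with it); z up
- knob_mark (a point): A point on the heat knob, 15 mm from its axis, 10 mm above the knob's origin; turns with the knob. The knob, about 40 mm across with a bar grip, stands at the right end of the control strip, 93 mm in front and 85 mm right of the hob's origin, rising less than 50 mm above the strip, and is to be left alone
- spatula: Narrow lab spatula 165 mm long, 16 mm wide, with a wooden handle, lying in the tray in front of the beakers, loose, a bystander
- reagent: Amber bottle, 52 mm across, 120 mm tall, loose, standing upright on the bench between hob and tray, a bystander. Origin at the centre of its underside
- crucible: Small white porcelain cup, 48 mm across, 35 mm tall, loose, on the bench between hob and tray, a bystander. Origin at the centre of its underside
Mind the look-alikes: they are no part of the job. Leave any blue look-alike of the beaker_small alone. Leave any blue look-alike of the beaker_large alone.

How it is judged:
On the way, in this order (a step that is already met when the one before it is completed fails the run):
1. the tool points down at the middle-sized beaker from just above it, without touching, for one second (horizontal distance between the grasp point and beaker_middle_rim below 0.02 m and z of the grasp point in the frame of beaker_middle_rim between 0.02 and 0.08 m and angle between the grasp point's own z axis and vertical above 2.3 rad), for 1 s.
2. then it points down at the centre of the heating ring from just above the glass, without touching, for one second (horizontal distance between the grasp point and ring_centre below 0.025 m and z of the grasp point in the frame of ring_centre between 0.02 and 0.08 m and angle between the grasp point's own z axis and vertical above 2.3 rad), for 1 s.
3. then the power button is pressed in (value of joint power above 0.0045 m), for 0.1 s.
At the end, for the whole second after the job is handed in: The power button is in by more than 4.5 mm (after 1 s of pointing at each target: TCP within 20 mm of the beaker's axis, 25 mm of the ring's centre, 20 to 80 mm above). Beakers upright within 10 mm of their starts, knob mark within 6 mm, other loose things within 20 mm (value of joint power above 0.0045 m and distance of knob_mark from where it was at the start of the episode below 0.006 m and distance of each of beaker_small, beaker_middle, beaker_large from where it was at the start of the episode below 0.01 m and angle between each of beaker_small, beaker_middle, beaker_large's own z axis and vertical below 0.1 rad and distance of each of spatula, reagent, crucible from where it was at the start of the episode below 0.02 m); the robot touches nothing.
It fails at once if the robot touches a beaker (contact force between any of the fingers, the arm and beaker_small above 0.3 N or contact force between any of the fingers, the arm and beaker_middle above 0.3 N or contact force between any of the fingers, the arm and beaker_large above 0.3 N).
It fails at once if a beaker is moved or lifted by more than 10 mm (distance of any of beaker_small, beaker_middle, beaker_large from where it was at the start of the episode above 0.01 m).
It fails at once if the robot touches the hob's glass (contact force between any of the fingers, the arm and hob_glass above 0.3 N).
It fails at once if the tool comes down to point at one of the other two beakers (tool point within 20 mm of its axis and less than 45 mm above its rim) ((horizontal distance between the grasp point and beaker_small_rim below 0.02 m and z of the grasp point in the frame of beaker_small_rim below 0.045 m) or (horizontal distance between the grasp point and beaker_large_rim below 0.02 m and z of the grasp point in the frame of beaker_large_rim below 0.045 m)).
It fails at once if the heat knob is turned (its mark moves more than 6 mm) or another loose thing is moved by more than 20 mm (distance of knob_mark from where it was at the start of the episode above 0.006 m or distance of any of spatula, reagent, crucible from where it was at the start of the episode above 0.02 m).
It also fails if it takes over 54 s, if anything falls off the work surface, if the arm or the gripper's body presses on something with over 40 N, if the wrist force passes 120 N, or if a joint passes its speed limit or range.

## Working session

There is one attempt and no reset: what is moved stays moved. The work goes in short steps, Python scripts to look and compute and a tool call to move; the robot and the scene stay as the last step left them, time stands still between calls to the robot, and variables do not carry over. Pictures are saved under pics/ and viewed, about 8 in all and at most 12, crops included, and the job is handed in when it is done.

Besides the shell and the picture viewer there is one more tool, called after "Call:" by a JSON object that holds its "name" and its "arguments", one argument or row to a line. drive_tool: Moves the arm, as the interface text tells. Its arguments: {"type":"object","properties":{"deltas":{"type":"array"},"force":{"type":"number"}},"required":["deltas"]}

```bash
mkdir -p pics; cat > h.py <<'E'
import numpy as np, cv2
from workcell import bot
def ray(c,u,v):
    m=np.array(c["mtx"]);k=c["k1"]
    d=np.array([(u-m[0,2])/m[0,0],(v-m[1,2])/m[1,1]]);s=d.copy()
    for _ in range(20): s=d/(1+k*(s@s))
    R=np.array(c["R"]);t=np.array(c["t"])
    return -R.T@t, R.T@np.array([s[0],s[1],1])
def onz(c,u,v,z):
    o,d=ray(c,u,v); return o+d*(z-o[2])/d[2]
def proj(c,X):
    p=np.array(c["R"])@X+np.array(c["t"]);s=p[:2]/p[2];s=s*(1+c["k1"]*(s@s));m=np.array(c["mtx"])
    return s*[m[0,0],m[1,1]]+m[:2,2]
E
python3 - <<'E'
from h import *
import pickle
for n in ("top","side"):
    c=bot.read_camera(n);pickle.dump(c,open(n+".pkl","wb"));cv2.imwrite(f"pics/{n}1.png",c["frame"])
    print(n,-np.array(c["R"]).T@np.array(c["t"]))
s=bot.read_state();print(s["time"],s["tool_pos"],s["tcp_rot"],s["width"])
E
```

```text
top [0.42053003 0.01322054 1.31907629]
side [0.1008992  0.61728817 0.65122611]
0.1 [ 0.2190824  -0.63779277  0.24878668] [-3.09670882e+00 -5.16924856e-01  3.85839076e-04] 0.9996017526869367
```

View pics/top1.png

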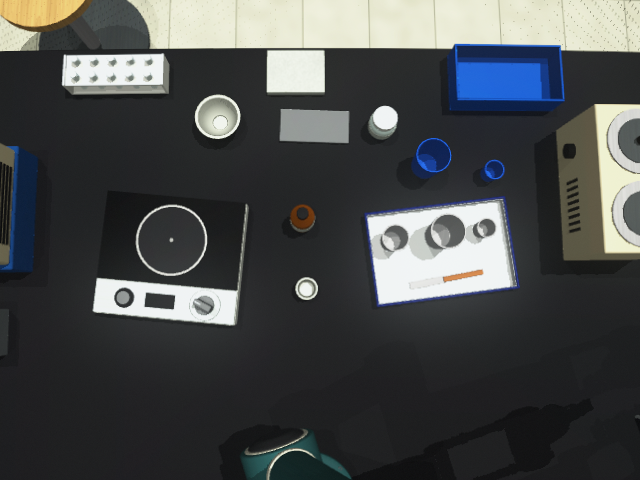

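View pics/side1.png

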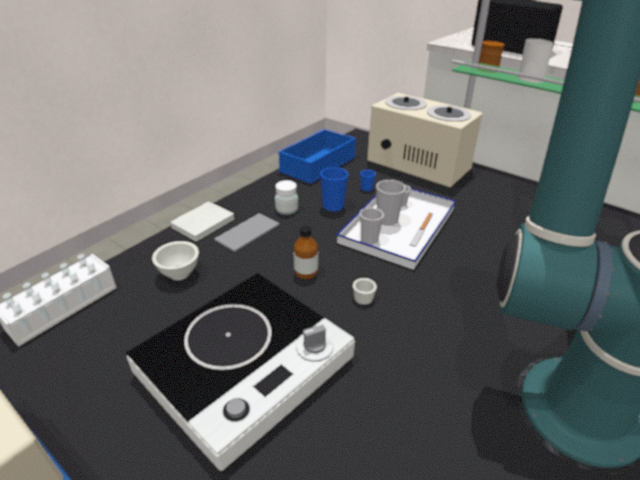

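The top view shows the tray on the right. The middle beaker is its leftmost one (about 397,236), then the large one (447,231) and the small one (485,229). The hob is on the left, with the ring dot at about (171,240), the power button at (124,297) and the knob at (204,306). The side view agrees. Next I'll get precise positions.

```bash
python3 - <<'E'
from h import *
import pickle
c=pickle.load(open("top.pkl","rb"));f=c["frame"];g=cv2.cvtColor(f,cv2.COLOR_BGR2GRAY)
a=cv2.resize(f[195:295,360:520],None,fx=5,fy=5,interpolation=cv2.INTER_CUBIC)
cv2.imwrite("pics/tray.png",a)
# ring: bright contour on the dark glass
m=np.zeros_like(g);m[198:280,128:215]=(g[198:280,128:215]>90)*255
ct=max(cv2.findContours(m,cv2.RETR_LIST,0)[0],key=cv2.contourArea)
e=cv2.fitEllipse(ct);ring=onz(c,*e[0],.06);print("ring",e,ring, "dot",onz(c,171,240,.06))
# width in m
w=[onz(c,e[0][0]+s*e[1][0]/2,e[0][1],.06) for s in(-1,1)];print("diam",np.linalg.norm(w[0]-w[1]))
# button: dark disc on the strip
b=np.zeros_like(g);b[284:312,110:138]=(g[284:312,110:138]<170)*255
ct=max(cv2.findContours(b,cv2.RETR_EXTERNAL,0)[0],key=cv2.contourArea);e=cv2.fitEllipse(ct)
but=onz(c,*e[0],.07);print("button",e,but,"offset from ring",but-ring,"expect len",np.hypot(.129,.085),np.linalg.norm((but-ring)[:2]))
k=onz(c,204,305,.08);print("knob~",k)
# direction check: hob yaw from ring->button
print("yaw",np.degrees(np.arctan2(*(but-ring)[1::-1])-np.arctan2(.085,-.129)))
for n,u,v,z in(("rea",303,213,.12),("cruc",306,289,.035)):print(n,onz(c,u,v,z))
E
```

```text
[ WARN:0@0.623] global contours_new.cpp:654 findContours Chain code output is an experimental feature and might change in future!
Traceback (most recent call last):
cv2.error: OpenCV(4.12.0) /io/opencv/modules/imgproc/src/shapedescr.cpp:315: error: (-215:Assertion failed) npoints >= 0 && (depth == CV_32F || depth == CV_32S) in function 'contourArea'
```

View pics/tray.png

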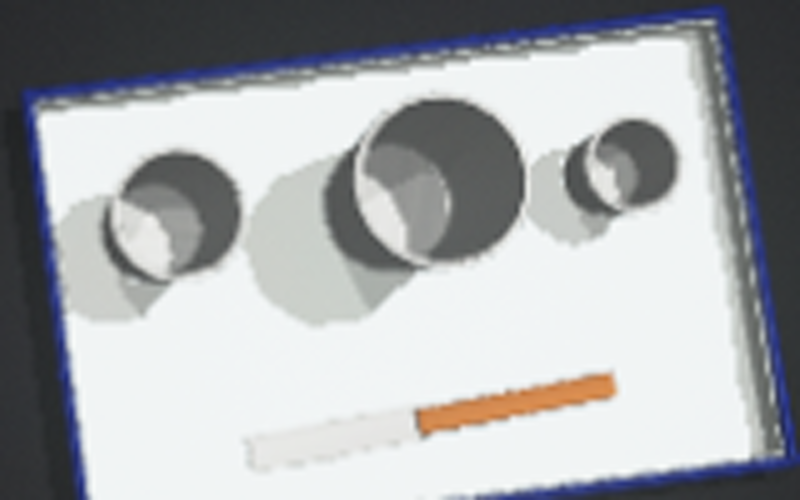

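The crop shows the rim circles centred at about (177,215) middle, (441,180) large and (634,164) small, in crop pixels at 5x.

```bash
python3 - <<'E'
from h import *
import pickle
c=pickle.load(open("top.pkl","rb"));f=c["frame"];g=cv2.cvtColor(f,cv2.COLOR_BGR2GRAY)
for n,x,y,r,z in(("mid",177,215,64.5,.079),("large",441,180,84.5,.104),("small",634,164,45.5,.054)):
    q=lambda x,y:onz(c,360+(x+.5)/5-.5,195+(y+.5)/5-.5,z)
    print(n,q(x,y).round(4),"diam",np.linalg.norm(q(x-r,y)-q(x+r,y)).round(4))
def big(x0,x1,y0,y1,fn):
    m=np.zeros_like(g);m[y0:y1,x0:x1]=fn(g[y0:y1,x0:x1])*255
    return cv2.fitEllipse(max(cv2.findContours(m,cv2.RETR_EXTERNAL,cv2.CHAIN_APPROX_NONE)[0],key=cv2.contourArea))
e=big(128,215,198,278,lambda a:a>90);ring=onz(c,*e[0],.06)
print("ring",e,ring,"dot",onz(c,171,240,.06),"diam",np.linalg.norm(onz(c,e[0][0]-e[1][0]/2,e[0][1],.06)-onz(c,e[0][0]+e[1][0]/2,e[0][1],.06)))
e=big(110,138,284,311,lambda a:a<170);but=onz(c,*e[0],.07);d=(but-ring)[:2]
print("button",e,but,"dist",np.hypot(*d),"expect",np.hypot(.129,.085),"yaw",np.degrees(np.arctan2(d[1],d[0])-np.arctan2(.085,-.129)))
print("knob",onz(c,204,305,.08))
for n,u,v,z in(("rea",303,213,.12),("cruc",306,289,.035)):print(n,onz(c,u,v,z))
# side view check
s=pickle.load(open("side.pkl","rb"))
print("side ring",onz(s,228,335,.06),"side button",onz(s,236,407,.07),"side mid rim",onz(s,372,213,.079))
E
```

```text
mid [ 0.5532 -0.1866  0.079 ] diam 0.054
large [ 0.5643 -0.2918  0.104 ] diam 0.07
small [ 0.5766 -0.3883  0.054 ] diam 0.0396
ring ((171.06439208984375, 239.8187713623047), (70.08736419677734, 71.50053405761719), 40.959938049316406) [0.55346138 0.28215816 0.06      ] dot [0.55307904 0.28228713 0.06      ] diam 0.1478174716559213
button ((123.62890625, 297.362060546875), (19.081151962280273, 19.385276794433594), 46.40607833862305) [0.4333447  0.37654215 0.07      ] dist 0.15276241599151713 expect 0.15448624534242522 yaw -4.777696246614416
knob [0.41690975 0.20823324 0.08      ]
rea [0.59981857 0.00475494 0.12      ]
cruc [ 0.44915977 -0.00111745  0.035     ]
side ring [0.55223693 0.28407071 0.06      ] side button [0.43088313 0.38109353 0.07      ] side mid rim [ 0.5540972  -0.18686158  0.079     ]
```

Ring, button and rim agree between the two views within about 5 mm, and the sizes and spacings match. Moving now, with the fingers shut and staying high.

Call:
{"name": "drive_tool", "arguments": {
  "deltas": [
    {"hand": 0,"offset": [2,3,0],"angular": [0,0,0]},
    {"hand": 0,"offset": [5,7,0],"angular": [0,0,0]},
    {"hand": 0,"offset": [8,11,0],"angular": [0,0,0]},
    {"hand": 0,"offset": [11,15,0],"angular": [0,0,0]},
    {"hand": 0,"offset": [14,19,0],"angular": [0,0,0]},
    {"hand": 0,"offset": [17,23,0],"angular": [0,0,0]},
    {"hand": 0,"offset": [20,27,0],"angular": [0,0,0]},
    {"hand": 0,"offset": [23,31,0],"angular": [0,0,0]}
  ]
}}

```text
time: 1.1
tool_pos: [0.4497, -0.3268, 0.2495]
tcp_rot: [-3.098, -0.517, 0.001]
wrist_force: [0.7, -0.5, -0.5]
width: 0.001
```

Call:
{"name": "drive_tool", "arguments": {
  "deltas": [
    {"hand": 0,"offset": [3,4,0],"angular": [0,0,0]},
    {"hand": 0,"offset": [6,8,0],"angular": [0,0,0]},
    {"hand": 0,"offset": [8.5,11.5,0],"angular": [0,0,0]},
    {"hand": 0,"offset": [10.4,14.1,0],"angular": [0,0,0]},
    {"hand": 0,"offset": [10.4,14.1,0],"angular": [0,0,0]},
    {"hand": 0,"offset": [10.4,14.1,0],"angular": [0,0,0]}
  ]
}}

```text
time: 1.85
tool_pos: [0.5527, -0.1876, 0.2495]
tcp_rot: [-3.099, -0.518, 0.002]
wrist_force: [-0.3, -0.1, 0.9]
width: 0.001
```

```bash
python3 - <<'E'
from h import *
c=bot.read_camera("wrist");cv2.imwrite("pics/w1.png",c["frame"])
p=bot.read_state()["tool_pos"];print(p,proj(c,np.array([.5532,-.1866,.079])),proj(c,np.array(p)+[0,0,-.019]))
for a in np.arange(0,6.28,np.pi/2):print(proj(c,np.array([.5532+.029*np.cos(a),-.1866+.029*np.sin(a),.079])))
E
```

```text
[ 0.5525778  -0.1879931   0.24959701] [313.99553806 221.03194109] [315.50871074 313.18530052]
[325.23259473 189.35726061]
[281.75752794 210.37879526]
[303.39130425 250.93305757]
[345.59553785 231.48326671]
```

View pics/w1.png

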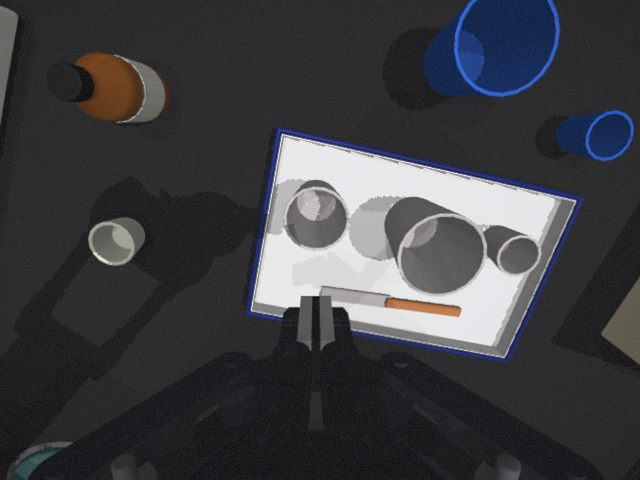

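In the wrist view the middle beaker's rim is centred at about (316,218) against a predicted (314,221), so the error is about 3 mm. Nothing stands below the gripper, so I'll descend and hold.

Call:
{"name": "drive_tool", "arguments": {
  "deltas": [
    {"hand": 0,"offset": [0.1,0.1,-3],"angular": [0,0,0]},
    {"hand": 0,"offset": [0.1,0.1,-6.5],"angular": [0,0,0]},
    {"hand": 0,"offset": [0.1,0.1,-9.5],"angular": [0,0,0]},
    {"hand": 0,"offset": [0.1,0.1,-11.5],"angular": [0,0,0]},
    {"hand": 0,"offset": [0.1,0.1,-12.6],"angular": [0,0,0]},
    {"hand": 0,"offset": [0.1,0.1,-12.6],"angular": [0,0,0]}
  ]
}}

```text
time: 2.65
tool_pos: [0.5539, -0.1867, 0.1236]
tcp_rot: [-3.098, -0.516, 0.001]
wrist_force: [-0.4, 0.2, -0.0]
width: -0.001
```

Call:
{"name": "drive_tool", "arguments": {
  "deltas": [
    {"hand": 0,"offset": [0,0,0],"angular": [0,0,0]},
    {"hand": 0,"offset": [0,0,0],"angular": [0,0,0]},
    {"hand": 0,"offset": [0,0,0],"angular": [0,0,0]},
    {"hand": 0,"offset": [0,0,0],"angular": [0,0,0]},
    {"hand": 0,"offset": [0,0,0],"angular": [0,0,0]},
    {"hand": 0,"offset": [0,0,0],"angular": [0,0,0]},
    {"hand": 0,"offset": [0,0,0],"angular": [0,0,0]},
    {"hand": 0,"offset": [0,0,0],"angular": [0,0,0]}
  ]
}}

```text
time: 3.65
tool_pos: [0.5542, -0.1864, 0.1239]
tcp_rot: [-3.099, -0.517, 0.0]
wrist_force: [-0.1, 0.8, -0.2]
width: -0.001
```

Call:
{"name": "drive_tool", "arguments": {
  "deltas": [
    {"hand": 0,"offset": [0,0,0],"angular": [0,0,0]},
    {"hand": 0,"offset": [0,0,0],"angular": [0,0,0]},
    {"hand": 0,"offset": [0,0,0],"angular": [0,0,0]},
    {"hand": 0,"offset": [0,0,0],"angular": [0,0,0]},
    {"hand": 0,"offset": [0,0,0],"angular": [0,0,0]},
    {"hand": 0,"offset": [0,0,0],"angular": [0,0,0]},
    {"hand": 0,"offset": [0,0,0],"angular": [0,0,0]},
    {"hand": 0,"offset": [0,0,0],"angular": [0,0,0]}
  ]
}}

```text
time: 4.65
tool_pos: [0.5542, -0.1864, 0.124]
tcp_rot: [-3.099, -0.517, 0.0]
wrist_force: [0.1, 0.8, 0.6]
width: -0.001
```

```bash
python3 - <<'E'
from h import *
c=bot.read_camera("side");cv2.imwrite("pics/s2.png",cv2.resize(c["frame"][100:300,260:500],None,fx=3,fy=3))
print(bot.read_state()["tool_pos"],bot.read_state()["q"])
E
```

```text
[ 0.55423496 -0.18642077  0.12397256] [-3.67063891e-01  2.04750563e-01  1.92226894e+00 -1.72621214e-06
  1.01455439e+00  8.72959072e-01]
```

View pics/s2.png

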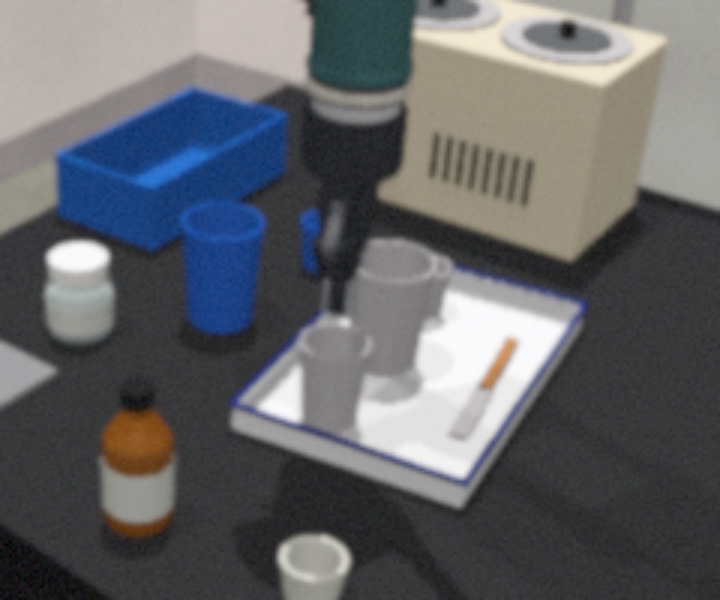

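The side view shows the fingertips (about (335,310) in the crop) just above the middle beaker's mouth (335,340), with a gap. The 2 s hold is done, so I'll rise and go over to the ring.

Call:
{"name": "drive_tool", "arguments": {
  "deltas": [
    {"hand": 0,"offset": [0,0,3],"angular": [0,0,0]},
    {"hand": 0,"offset": [0,0,7],"angular": [0,0,0]},
    {"hand": 0,"offset": [0,0,11],"angular": [0,0,0]},
    {"hand": 0,"offset": [0,3,13],"angular": [0,0,0]},
    {"hand": 0,"offset": [0,7,13],"angular": [0,0,0]},
    {"hand": 0,"offset": [0,12,13],"angular": [0,0,0]},
    {"hand": 0,"offset": [0,17,13],"angular": [0,0,0]},
    {"hand": 0,"offset": [0,22,13],"angular": [0,0,0]}
  ]
}}

```text
time: 5.7
tool_pos: [0.5541, 0.0351, 0.2541]
tcp_rot: [3.099, 0.517, 0.001]
wrist_force: [1.7, -0.2, 0.6]
width: 0.006
```

Call:
{"name": "drive_tool", "arguments": {
  "deltas": [
    {"hand": 0,"offset": [0,5,0],"angular": [0,0,0]},
    {"hand": 0,"offset": [0,10,0],"angular": [0,0,0]},
    {"hand": 0,"offset": [0,15,0],"angular": [0,0,0]},
    {"hand": 0,"offset": [-0.1,20,0],"angular": [0,0,0]},
    {"hand": 0,"offset": [-0.1,23.5,0],"angular": [0,0,0]},
    {"hand": 0,"offset": [-0.1,24.9,0],"angular": [0,0,0]},
    {"hand": 0,"offset": [-0.1,24.9,0],"angular": [0,0,0]},
    {"hand": 0,"offset": [-0.1,24.9,0],"angular": [0,0,0]}
  ]
}}

```text
time: 6.7
tool_pos: [0.5533, 0.2814, 0.2539]
tcp_rot: [3.098, 0.516, -0.0]
wrist_force: [-0.2, -0.5, -0.5]
width: 0.002
```

```bash
python3 - <<'E'
from h import *
c=bot.read_camera("wrist");cv2.imwrite("pics/w2.png",c["frame"])
s=bot.read_state();print(s["time"],s["tool_pos"],s["q"])
print("ring",proj(c,np.array([.553,.283,.06])),"button",proj(c,np.array([.432,.378,.07])))
E
```

```text
6.75 [0.55338524 0.2812709  0.25393289] [ 4.30383710e-01  1.60219731e-01  1.72104461e+00 -5.18776638e-04
  1.26067260e+00  1.67178526e+00]
ring [312.97174594 214.91214583] button [180.93803564 300.92571274]
```

View pics/w2.png

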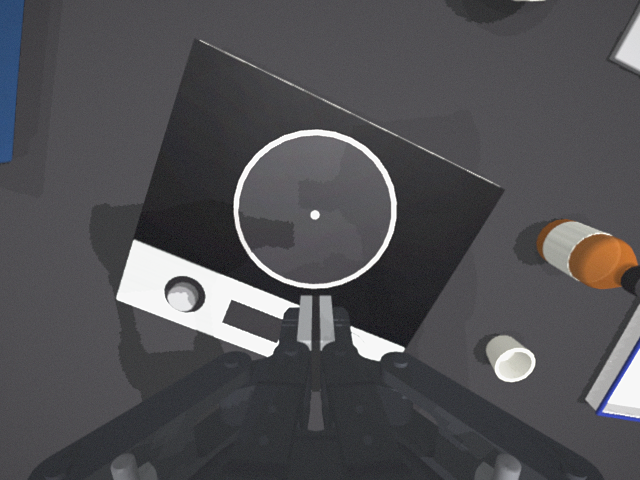

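The dot is at (315,215) against a predicted (313,215), within 2 mm. Descending to hold 25 mm above the glass.

Call:
{"name": "drive_tool", "arguments": {
  "deltas": [
    {"hand": 0,"offset": [0,0,-3],"angular": [0,0,0]},
    {"hand": 0,"offset": [0,0,-7],"angular": [0,0,0]},
    {"hand": 0,"offset": [0,0,-10.5],"angular": [0,0,0]},
    {"hand": 0,"offset": [0,0,-13],"angular": [0,0,0]},
    {"hand": 0,"offset": [0,0,-14.5],"angular": [0,0,0]},
    {"hand": 0,"offset": [0,0,-15],"angular": [0,0,0]},
    {"hand": 0,"offset": [0,0,-15],"angular": [0,0,0]}
  ]
}}

```text
time: 7.62
tool_pos: [0.5538, 0.2825, 0.1046]
tcp_rot: [-3.099, -0.516, -0.001]
wrist_force: [0.2, -0.7, 0.6]
width: 0.003
```

Call:
{"name": "drive_tool", "arguments": {
  "deltas": [
    {"hand": 0,"offset": [0,0,0],"angular": [0,0,0]},
    {"hand": 0,"offset": [0,0,0],"angular": [0,0,0]},
    {"hand": 0,"offset": [0,0,0],"angular": [0,0,0]},
    {"hand": 0,"offset": [0,0,0],"angular": [0,0,0]},
    {"hand": 0,"offset": [0,0,0],"angular": [0,0,0]},
    {"hand": 0,"offset": [0,0,0],"angular": [0,0,0]},
    {"hand": 0,"offset": [0,0,0],"angular": [0,0,0]},
    {"hand": 0,"offset": [0,0,0],"angular": [0,0,0]}
  ]
}}

```text
time: 8.62
tool_pos: [0.5532, 0.2826, 0.1039]
tcp_rot: [3.099, 0.517, -0.0]
wrist_force: [0.5, -0.0, 0.2]
width: 0.001
```

Call:
{"name": "drive_tool", "arguments": {
  "deltas": [
    {"hand": 0,"offset": [0,0,0],"angular": [0,0,0]},
    {"hand": 0,"offset": [0,0,0],"angular": [0,0,0]},
    {"hand": 0,"offset": [0,0,0],"angular": [0,0,0]},
    {"hand": 0,"offset": [0,0,0],"angular": [0,0,0]},
    {"hand": 0,"offset": [0,0,0],"angular": [0,0,0]},
    {"hand": 0,"offset": [0,0,0],"angular": [0,0,0]},
    {"hand": 0,"offset": [0,0,0],"angular": [0,0,0]},
    {"hand": 0,"offset": [0,0,0],"angular": [0,0,0]}
  ]
}}

```text
time: 9.62
tool_pos: [0.5532, 0.2826, 0.104]
tcp_rot: [3.099, 0.517, -0.0]
wrist_force: [-0.4, 0.3, -0.2]
width: -0.0
```

```bash
python3 - <<'E'
from h import *
f=cv2.imread("pics/w2.png");cv2.imwrite("pics/b.png",cv2.resize(f[260:330,145:225],None,fx=7,fy=7,interpolation=cv2.INTER_CUBIC))
E
```

```text
(no output)
```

View pics/b.png

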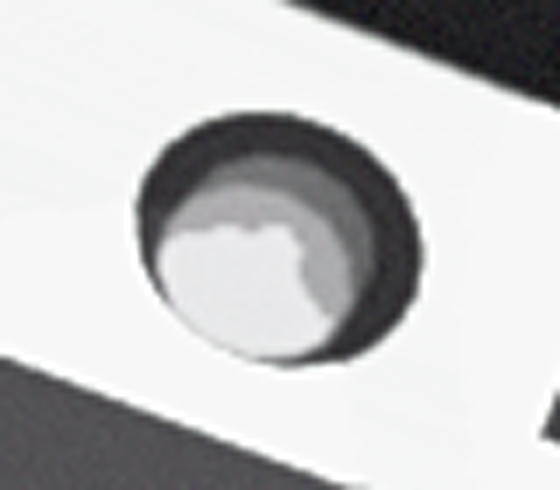

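The button's cap is centred at about (181,299) against a predicted (181,301), so I'll use (0.434, 0.377). Rising and moving over the button.

Call:
{"name": "drive_tool", "arguments": {
  "deltas": [
    {"hand": 0,"offset": [0,0,3],"angular": [0,0,0]},
    {"hand": 0,"offset": [0,0,6],"angular": [0,0,0]},
    {"hand": 0,"offset": [-3,2.4,7],"angular": [0,0,0]},
    {"hand": 0,"offset": [-6,4.8,7],"angular": [0,0,0]},
    {"hand": 0,"offset": [-9,7.2,7],"angular": [0,0,0]},
    {"hand": 0,"offset": [-11.9,9.4,6],"angular": [0,0,0]},
    {"hand": 0,"offset": [-11.9,9.4,3],"angular": [0,0,0]},
    {"hand": 0,"offset": [-11.9,9.4,0.5],"angular": [0,0,0]}
  ]
}}

```text
time: 10.62
tool_pos: [0.4336, 0.3771, 0.1084]
tcp_rot: [-3.098, -0.519, -0.001]
wrist_force: [0.4, -0.7, 0.3]
width: 0.002
```

Call:
{"name": "drive_tool", "arguments": {
  "deltas": [
    {"hand": 0,"offset": [0,0,-0.5],"angular": [0,0,0]},
    {"hand": 0,"offset": [0,0,-1],"angular": [0,0,0]},
    {"hand": 0,"offset": [0,0,-1.3],"angular": [0,0,0]},
    {"hand": 0,"offset": [0,0,-1.6],"angular": [0,0,0]},
    {"hand": 0,"offset": [0,0,-1.8],"angular": [0,0,0]},
    {"hand": 0,"offset": [0,0,-1.8],"angular": [0,0,0]}
  ]
}}

```text
time: 11.38
tool_pos: [0.4342, 0.3765, 0.091]
tcp_rot: [-3.099, -0.517, 0.0]
wrist_force: [-0.3, 0.7, 0.4]
width: -0.001
```

Call:
{"name": "drive_tool", "arguments": {
  "deltas": [
    {"hand": 0,"offset": [0,0,-0.2],"angular": [0,0,0]},
    {"hand": 0,"offset": [0,0,-0.4],"angular": [0,0,0]},
    {"hand": 0,"offset": [0,0,-0.6],"angular": [0,0,0]},
    {"hand": 0,"offset": [0,0,-0.7],"angular": [0,0,0]},
    {"hand": 0,"offset": [0,0,-0.7],"angular": [0,0,0]},
    {"hand": 0,"offset": [0,0,-0.7],"angular": [0,0,0]}
  ]
}}

```text
time: 12.12
tool_pos: [0.4344, 0.3767, 0.0841]
tcp_rot: [-3.098, -0.517, -0.001]
wrist_force: [0.0, -0.2, 2.6]
width: 0.0
```

Call:
{"name": "drive_tool", "arguments": {
  "deltas": [
    {"hand": 0,"offset": [0,0,-0.1],"angular": [0,0,0]},
    {"hand": 0,"offset": [0,0,-0.1],"angular": [0,0,0]},
    {"hand": 0,"offset": [0,0,-0.1],"angular": [0,0,0]}
  ]
}}

```text
time: 12.5
tool_pos: [0.4344, 0.3767, 0.083]
tcp_rot: [-3.098, -0.517, -0.001]
wrist_force: [0.1, -0.5, 2.8]
width: 0.002
```

Contact is there, at about 3 N, but there is no end stop yet. I'll press a little further until the force rises.

Call:
{"name": "drive_tool", "arguments": {
  "deltas": [
    {"hand": 0,"offset": [0,0,-0.1],"angular": [0,0,0]},
    {"hand": 0,"offset": [0,0,-0.1],"angular": [0,0,0]},
    {"hand": 0,"offset": [0,0,-0.1],"angular": [0,0,0]}
  ]
}}

```text
time: 12.88
tool_pos: [0.4345, 0.3768, 0.0827]
tcp_rot: [-3.098, -0.517, -0.001]
wrist_force: [-0.6, -0.6, 7.1]
width: -0.005
```

Call:
{"name": "drive_tool", "arguments": {
  "deltas": [
    {"hand": 0,"offset": [0,0,-0.1],"angular": [0,0,0]},
    {"hand": 0,"offset": [0,0,-0.1],"angular": [0,0,0]},
    {"hand": 0,"offset": [0,0,-0.1],"angular": [0,0,0]}
  ]
}}

```text
time: 13.25
tool_pos: [0.4345, 0.3768, 0.0826]
tcp_rot: [-3.099, -0.517, -0.001]
wrist_force: [-3.0, -2.8, 13.5]
width: -0.004
```

The force rises to 13.5 N with no further travel, so the end stop is reached. Moving clear.

Call:
{"name": "drive_tool", "arguments": {
  "deltas": [
    {"hand": 0,"offset": [0,0,1],"angular": [0,0,0]},
    {"hand": 0,"offset": [0,0,4],"angular": [0,0,0]},
    {"hand": 0,"offset": [0,0,8],"angular": [0,0,0]},
    {"hand": 0,"offset": [0,0,12],"angular": [0,0,0]},
    {"hand": 0,"offset": [0,0,16],"angular": [0,0,0]},
    {"hand": 0,"offset": [0,0,18],"angular": [0,0,0]},
    {"hand": 0,"offset": [0,0,18],"angular": [0,0,0]},
    {"hand": 0,"offset": [0,0,18],"angular": [0,0,0]}
  ]
}}

```text
time: 14.25
tool_pos: [0.4333, 0.3759, 0.2587]
tcp_rot: [3.097, 0.517, -0.005]
wrist_force: [-1.0, 0.8, -0.8]
width: 0.0
```

```bash
python3 - <<'E'
from h import *
import pickle
s=bot.read_camera("side");o=pickle.load(open("side.pkl","rb"))["frame"]
cv2.imwrite("pics/s3.png",np.hstack([cv2.resize(x[360:460,180:300],None,fx=3,fy=3) for x in(o,s["frame"])]))
t=bot.read_camera("top");o=pickle.load(open("top.pkl","rb"))["frame"]
d=cv2.absdiff(t["frame"],o).max(2);print("tray diff px",(d[195:310,360:525]>60).sum(),"bystanders",(d[200:305,285:325]>60).sum(), "knob", (d[290:320,188:220]>60).sum())
x=bot.read_state();print(x["time"],x["tool_pos"],x["wrist_force"])
E
```

```text
tray diff px 0 bystanders 0 knob 0
14.35 [0.43321411 0.37581584 0.25839509] [ 0.45703383  0.81173683 -0.0280955 ]
```

View pics/s3.png

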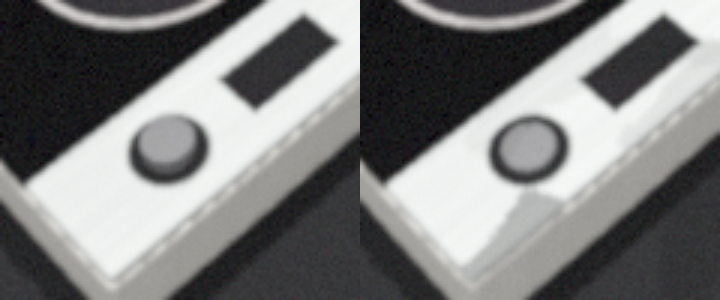

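The before and after crops show that the button cap has sunk into its bezel. Nothing else has moved, so I'll hand in.

```bash
python3 -c "
from workcell import bot
print(bot.finish_job())"
```

```text
the job is handed in; nothing more can be done
None
```

The job is done and handed in. Clock time was about 14 s of the 54 s allowed; the system reports no verdict.

- **Pointing:** With the fingers shut, I held the fingertips about 25 mm above the middle beaker's mouth (the leftmost in the tray) for 2 s. I then held them about 25 mm above the ring centre for 2 s. There was no contact force at either. A side view confirmed the gap at the beaker; at the ring I aimed with a wrist picture from above.
- **Power button:** I pressed it until it stopped. The tool stayed at 82.6 mm while the force rose from about 3 N to 13.5 N. I then moved straight up to about 0.26 m. The side picture shows the cap sunk into its bezel.
- **Nothing else moved:** Top-camera differences from the start picture were 0 changed pixels in the tray, reagent/crucible and knob areas.
- **Disagreements:** The top and side cameras differed by 2–5 mm on the ring and button. I used the top-camera positions, checked against the wrist camera to within about 3 mm. The beaker diameters also measured about 4 mm small, which did not change which beaker was the middle one. No check failed.

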